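# Retain a microscope focus wheel with a push-on spring clip

## Robot

A 6-joint arm with a two-finger parallel gripper is mounted at the origin on the work surface. World frame = base frame: x ahead of the robot, y to its left, z up, the work surface at z = 0. Lengths are in m, angles in rad, forces in N, time in s.
With the tool pointing down it reaches from about 0.375 to 0.75 m from the base axis. Payload 9 kg.
Tool frame: the origin (TCP) lies midway between the tips of the shut fingers; the grasp point (between the pads) lies 19 mm behind it; z points along the fingers, y is the direction in which the jaws open and shut (so a half turn about z gives the same grasp; the last joint's range is limited). The gripper opens to 85 mm and grips with 20 to 120 N. Pads are 22 mm wide; open, the fingers measure 114 mm over their backs; the gripper's body (76 mm by 85 mm) begins 54 mm behind the grasp point. The pads swing forward as they close: fully open they stand 13 mm farther back than shut.
Start: joints at [0.961, 0.104, 0.097, 1.564, 0, 1.353], TCP at [0.229, 0.555, 0.231] pointing down, gripper open.
Joint ranges: [-2.99, 2.99], [-0.84, 1.86], [-1.1, 1.16], [-1.84, 2.11], [-1.51, 1.56], [-3.14, 3.14]. Speed limits (rad/s): [2.22, 2.22, 2.57, 3.14, 3.14, 3.14].

## Interface

Orientations are given as [roll, pitch, yaw] about the fixed x, y, z axes, in that order (R = Rz(yaw) Ry(pitch) Rx(roll)).
In Python, from plant import arm, fingers, solve_ik, monitor, viewer, close_job, finder gives the robot as it stands. Calls block until the motion is done:
- arm.movep(position, orientation): joint-space move of the TCP to a pose.
- arm.servo_line(position, attitude=None, max_speed=0.15): straight line of the TCP; attitude=None keeps the orientation; max_speed is the mean speed in m/s.
- arm.move_j(angles): joint-space move.
- fingers.move_gripper(opening): finger opening in m; the grip force is fixed at half the most; returns when the fingers have stopped.
- arm.sleep(seconds).
- solve_ik(position, orientation): joint angles nearest the present ones, or None.
- monitor.read_state(): the state.
- viewer.get_image(name): name is "scene" or "top" or "wrist"; returns a dict with "pixels" (420x560x3 uint8, red, green, blue), "intrinsics" (3x3 intrinsics, pixels), "k1" (the pictures are not rectified: a ray, as slopes to the right and down, at radius r is drawn at 1 + k1 r^2 times it, then the intrinsics apply), "rvec" (rotation vector, rad) and "tvec" (3), from world to camera coordinates, as OpenCV has them. Camera axes: x right, y down, z forward; pixel columns grow to the right and rows downward; lengths in m; the calibration is good to about 2 mm. A picture is of the moment at which its call begins. There is no depth.
A pose or a line that the arm cannot do raises arm.PlanningError and nothing moves.
- close_job(): hands the job in, once; it reports no verdict.
Trained networks look in the newest picture that a camera, given by its name, has taken for a name from the list of things; names that differ only in an ending like _2 or _b are one class to them, and where a whole thing is asked for, a point or a joint stands for the part that bears it (a point fixed in the world has none). Each returns a list of dicts, best first, with "p" (0 to 1); they miss things now and then, are a little off and sometimes report something else, mostly with a low value. They report only what shows in the picture. A call takes as long as a camera call. They do not tell look-alikes from the thing itself.
- finder.spot_in(camera, thing): "position" ([x, y, z] in m, in world coordinates, good to about 4 mm: the middle of the surface that is visible of it).
- finder.silhouettes(camera, thing): "pixels" (420x560 bool, what is visible of it).
- finder.tip_of(camera, thing): "position" ([x, y, z] in m, in world coordinates, good to about 4 mm: a listed point, or the origin of a listed thing).
The state is a dict: "clock": time; "joint_pos": joint angles; "joint_vel": joint speeds; "joint_efforts": joint torques, N m; "position": TCP position; "orientation": TCP orientation; "wrist_force": force on the tool from outside, world axes, zero at the start; "moment": the same for the moment, N m; "width": finger opening in m.
Only numpy, scipy, OpenCV 4.12 (cv2) and the standard library are available. Lean on these libraries where they do the work, as an engineer would, in place of code of your own. Each camera call takes 0.05 s, during which the arm holds its last target. There are 200 camera calls.

## Task

Take the smaller of the two spring clips from the parts tray and lock the sprung focus wheel onto its spindle with it: press the wheel down with the clip until the groove is clear and push the clip in sideways until it snaps over and sits fully home, level in the groove. The drive gives on soft rubber mounts: never push it sideways with more than about 20 N, nor ram the wheel down. Then let go, and leave the other clip and the things on the bench where they are.

Things in the scene. Friction and masses are not known exactly. Their poses are not given: they have to be found in the camera images.
- clip: the smaller of two spring clips, dark steel, open horseshoe 5 mm thick and 29 mm wide over its two jaws, lying flat in the tray. Origin: centre of its bore, on its underside; x points out of its open mouth (the push-in direction), z up. Behind its back runs a neck 14 mm wide to x = -46 mm, carrying an upright finger fin. About 42 g
- clip_fin (a point): centre of the clip's finger fin, an upright block 18 mm long (clip x), 10 mm wide (clip y) and 36 mm tall, standing on the 5 mm plate (5 to 41 mm above the clip's underside) 36 mm behind the bore centre. Pinch it across its 10 mm
- clip_mouth (a point): middle of the clip's mouth, at the front end of its lips, 5.8 mm before the bore centre. The mouth is 12.8 mm wide between two round lips of radius 3 mm on sprung jaws (lip centres 2.8 mm before the bore centre, 9.4 mm to each side); the lips must spring apart over the 16 mm core, which takes a push of 8 to 16 N depending on friction
- clip_back (a point): middle of the flat inner face of the clip's back, 8.2 mm behind the bore centre. The clip is home when this face meets the groove's core; until the lips are over the core the whole housing backs away under the push, so the clip has to be driven on well past the place where the groove stood, until the lips snap over; then the force drops and rises again at the back
- big_clip: the other, larger clip: same kind and fin, 46 mm wide, mouth 26 mm; not to be used. Origin at the bore centre, underside
- drive: base plate of the focus drive, screwed to the bench: aluminium, 130 x 110 x 6 mm. Origin on the bench under the spindle's rest position; z up. On it, on four soft rubber mounts, stands the white housing (90 x 80 mm, 34 mm high) with the spindle and wheel: it gives sideways, any way, by 1 mm for every 1.7 N of push, and springs back; it does not give downwards
- groove (a point): on the axis of the upright steel spindle (diameter 23 mm), at the upper wall of its groove, 63.5 mm above the bench. The groove (core diameter 16 mm) runs from 54.5 to 63.5 mm above the bench, the head above it (diameter 23 mm) to 75 mm. The clip may come in from any side. Moves sideways with the housing when pushed
- wheel (a joint): how far the black focus wheel (diameter 60 mm, 16 mm thick) is pressed down, m, 0 to 0.0055. At 0 its flat top is 60 mm above the bench and leaves 3.5 mm of the groove clear, too little for the 5 mm clip; at 0.0055 all 9 mm. Spring and weight: about 2.3 N to start, 6 N at the bottom. With the clip home it rests at about 0.0015, holding the clip up against the head
- tray: low white parts tray 170 x 220 mm, wall 4 mm, rim 10 mm high, floor 4 mm thick, fixed; origin under its centre
- washer: flat steel washer, diameter 22 mm, 3 mm thick, in the tray; origin under its centre
- eyepiece_block: white foam block 75 x 85 x 55 mm with a black eyepiece on it, 92 mm tall; origin under its centre
- objective: steel objective lens, diameter 30 mm, 48 mm tall; origin under its centre
- oil_bottle: amber bottle, diameter 32 mm, 70 mm tall; origin under its centre
- screwdriver: screwdriver 160 mm long, lying; x along it
- slide_box: grey slide box 85 x 100 x 32 mm; origin under its centre
- dish: glass dish, diameter 90 mm, 14 mm tall; origin under its centre
There are look-alikes about, which are no part of the job. Leave any green or yellow look-alike of the clip alone.

How it is judged:
On the way, in this order (a step that is already met when the one before it is completed fails the run):
1. the clip is lifted out of the tray (distance of clip from where it was at the start of the episode above 0.03 m and contact force between clip and tray below 0.01 N), for 0.1 s.
2. the wheel is pressed down by the clip (value of joint wheel above 0.0008 m and horizontal distance between clip and groove below 0.04 m), for 0.05 s.
At the end, for the whole second after the job is handed in: the smaller clip sits fully home in the groove: bore centre within 2 mm of the spindle's axis (seen from above), its underside 3.5 to 9.5 mm below the groove's upper wall, level within 0.1 rad, the wheel held down at least 0.8 mm by it, at rest, released (horizontal distance between clip and groove below 0.002 m and z of clip in the frame of groove between -0.0095 and -0.0035 m and angle between clip's own z axis and vertical below 0.1 rad and value of joint wheel above 0.0008 m and linear speed of clip below 0.02 m/s); the robot touches nothing.
It fails at once if the drive is pushed over by more than 14 mm on its mounts (24 N) (distance of groove from where it was at the start of the episode above 0.014 m).
It fails at once if the wheel is rammed down with more than 20 N (contact force between anything else and wheel_c0 above 20 N).
It fails at once if another thing is moved by more than 20 mm (distance of any of big_clip, washer, eyepiece_block, objective, oil_bottle, screwdriver, slide_box, dish from where it was at the start of the episode above 0.02 m).
It also fails if it takes over 61 s, if anything falls off the work surface, if the arm or the gripper's body presses on something with over 40 N, if the wrist force passes 120 N, or if a joint passes its speed limit or range.

## Working session

There is one attempt and no reset: what is moved stays moved. The work goes in short steps, each a Python script; the robot and the scene stay as the last script left them, time stands still between calls to the robot, and variables do not carry over. Pictures are saved under pics/ and viewed, about 8 in all and at most 12, crops included, and the job is handed in when it is done.

```bash
ls; mkdir -p pics
cat > h.py <<'E'
import numpy as np, cv2
from plant import arm, fingers, solve_ik, monitor, viewer, close_job, finder
def snap(cam,fn=None,crop=None,scale=1):
    d=viewer.get_image(cam); 
    if fn:
        im=d["pixels"][...,::-1]
        if crop: im=im[crop[1]:crop[3],crop[0]:crop[2]]
        cv2.imwrite("pics/"+fn,cv2.resize(im,None,fx=scale,fy=scale,interpolation=cv2.INTER_CUBIC))
    return d
def ray(d,uv):
    K=np.array(d["intrinsics"]);uv=np.atleast_2d(np.array(uv,float))
    m=cv2.undistortPoints(uv[:,None],K,np.array([d["k1"],0,0,0.]))[:,0]
    R=cv2.Rodrigues(np.array(d["rvec"],float))[0];t=np.array(d["tvec"],float).ravel()
    return -R.T@t, np.c_[m,np.ones(len(m))]@R
def atz(d,uv,z):
    c,r=ray(d,uv); return c+r*((z-c[2])/r[:,2])[:,None]
def proj(d,P):
    return cv2.projectPoints(np.atleast_2d(np.array(P,float)),np.array(d["rvec"],float),np.array(d["tvec"],float),np.array(d["intrinsics"]),np.array([d["k1"],0,0,0.]))[0][:,0]
E
python3 - <<'E'
from h import *
np.set_printoptions(precision=4,suppress=True)
for c in("scene","top"):
    d=snap(c,c+"0.png",None,1.4)
    print(c,ray(d,[280,210]))
    for t in("clip","clip_fin","clip_mouth","clip_back","big_clip","groove","drive","tray"):
        print(t,[(np.round(x["position"],4),round(x["p"],2),proj(d,x["position"])[0].round()) for x in finder.tip_of(c,t)])
print(monitor.read_state())
E
```

```text
pics
scene (array([1.176 , 0.1685, 0.6678]), array([[-0.6796, -0.2473, -0.6909]]))
clip [(array([ 0.6904, -0.1918,  0.0031]), 0.84, array([202., 248.])), (array([ 0.5557, -0.2412,  0.0044]), 0.62, array([209., 203.])), (array([ 0.5713, -0.3931,  0.0029]), 0.55, array([152., 195.]))]
clip_fin [(array([ 0.5207, -0.2463,  0.0305]), 0.67, array([212., 186.])), (array([ 0.601 , -0.3698,  0.0235]), 0.5, array([152., 198.]))]
clip_mouth [(array([ 0.6919, -0.1974,  0.0017]), 0.6, array([199., 249.])), (array([ 0.5568, -0.2441,  0.0063]), 0.51, array([208., 203.])), (array([ 0.5474, -0.1499, -0.0006]), 0.17, array([245., 211.]))]
clip_back [(array([ 0.5714, -0.3905,  0.005 ]), 0.7, array([153., 195.])), (array([ 0.5474, -0.246 ,  0.0084]), 0.62, array([209., 200.])), (array([ 0.6793, -0.185 ,  0.0012]), 0.59, array([207., 246.])), (array([ 0.7069,  0.0926, -0.    ]), 0.3, array([326., 289.]))]
big_clip [(array([ 0.5468, -0.1524,  0.0027]), 0.69, array([244., 209.]))]
groove [(array([0.4933, 0.1288, 0.0674]), 0.79, array([368., 200.]))]
drive [(array([0.4868, 0.1296, 0.0009]), 0.98, array([365
[... 1104 characters left out ...]
36., 217.])), (array([ 0.5577, -0.249 ,  0.0017]), 0.6, array([369., 213.]))]
groove []
drive [(array([0.4894, 0.1281, 0.0048]), 0.89, array([239., 236.]))]
tray [(array([ 0.5317, -0.2065,  0.0007]), 0.94, array([354., 222.]))]
{'clock': 0.9, 'joint_pos': array([ 0.9613,  0.1041,  0.0973,  1.5639, -0.    ,  1.3531]), 'joint_vel': array([-0.0014, -0.0016, -0.002 , -0.0006,  0.0016,  0.0011]), 'joint_efforts': array([ -0.0015, -55.6756,  50.3773,   0.0005,  -0.0004,  -0.    ]), 'position': array([0.2291, 0.5546, 0.2314]), 'orientation': array([3.1415, 0.    , 2.7498]), 'wrist_force': array([ 0.5734, -0.244 ,  0.7027]), 'moment': array([-0.0465, -0.0158, -0.0202]), 'width': 0.08515483097746626}
```

View pics/scene0.png

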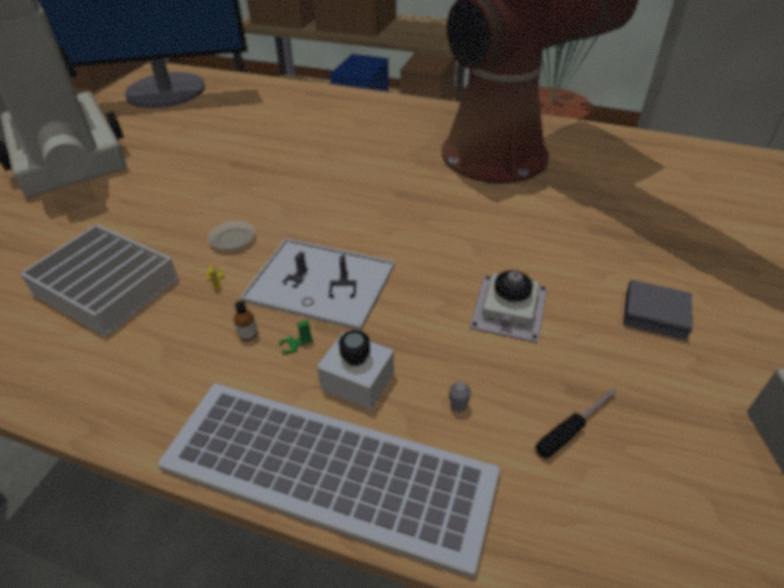

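View pics/top0.png

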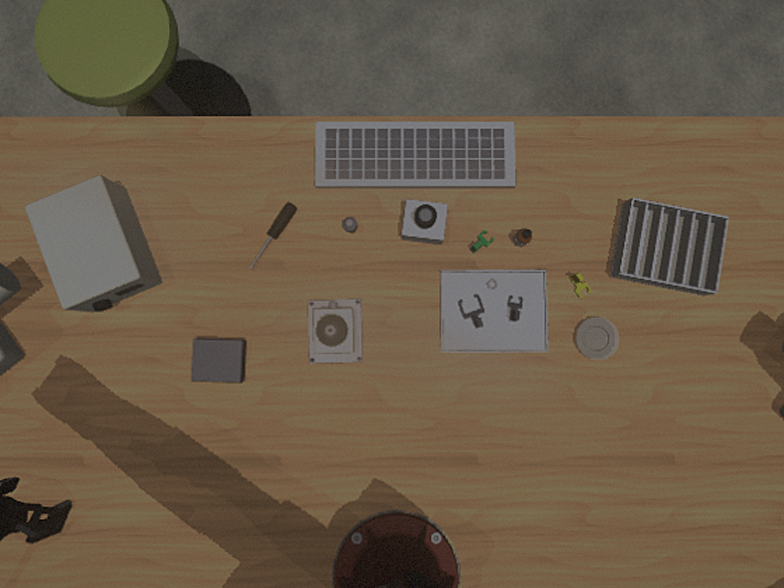

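Both views show the small clip in the tray's right half (top picture ~(515,307)), mouth away from the robot. The big clip is 95 mm to its left, and the green and yellow decoys are outside the tray. The drive is at (0.49, 0.13). Next I go above the clip for a wrist look.

Run:
```python
from h import *
np.set_printoptions(precision=4,suppress=True)
for y in(0,np.pi):
    for p in([.52,-.246,.2],[.434,.129,.1]): print(y,p,solve_ik(p,[np.pi,0,y]))
q=[solve_ik([.51,-.246,.19],[np.pi,0,y]) for y in (0,np.pi)]
q0=monitor.read_state()["joint_pos"]
q=min([x for x in q if x is not None],key=lambda x:abs(x[5]))
arm.move_j(q)
fingers.move_gripper(.045)
d=snap("wrist","w1.png",None,1.4)
print(ray(d,[280,210]),monitor.read_state()["orientation"],monitor.read_state()["clock"])
for t in("clip","clip_fin","clip_mouth","clip_back","big_clip"):
    print(t,[(np.round(x["position"],4),round(x["p"],2),proj(d,x["position"])[0].round()) for x in finder.tip_of("wrist",t)])
```

```text
0 [0.52, -0.246, 0.2] [-0.6691  0.0242 -0.0425  1.5041  0.      2.4725]
0 [0.434, 0.129, 0.1] [-0.0014 -0.3446 -0.557   1.3584  0.      3.1402]
3.141592653589793 [0.52, -0.246, 0.2] [-0.6691  0.0242 -0.0425  1.5041  0.     -0.6691]
3.141592653589793 [0.434, 0.129, 0.1] [-0.0014 -0.3446 -0.557   1.3584  0.     -0.0014]
(array([ 0.4351, -0.2456,  0.3322]), array([[ 0.2784,  0.0057, -0.9606]])) [-3.1416 -0.     -3.1415] 4.4083
clip [(array([ 0.5676, -0.393 ,  0.0021]), 0.92, array([121., 248.])), (array([ 0.6898, -0.1928, -0.0008]), 0.64, array([329., 356.])), (array([ 0.5513, -0.2451,  0.0077]), 0.63, array([278., 233.]))]
clip_fin [(array([ 0.5223, -0.2405,  0.0293]), 0.78, array([284., 209.])), (array([ 0.5925, -0.3726,  0.021 ]), 0.66, array([138., 281.])), (array([ 0.5617, -0.2465,  0.0056]), 0.16, array([277., 243.]))]
clip_mouth [(array([ 0.5686, -0.3948,  0.0021]), 0.89, array([119., 249.])), (array([ 0.5632, -0.2474,  0.0045]), 0.87, array([276., 244.])), (array([ 0.6867, -0.1959,  0.0031]), 0.81, array([326., 356.]))]
clip_back [(array([ 0.5448, -0.2485,  0.0085]), 0.85, array([275., 227.])), (array([ 0.684 , -0.1899,  0.0025]), 0.82, array([332., 353.])), (array([ 0.5734, -0.3875,  0.0017]), 0.61, array([127., 253.])), (array([ 0.5515, -0.2443,  0.006 ]), 0.32, array([279., 233.]))]
big_clip [(array([ 0.5437, -0.1502,  0.0056]), 0.64, array([382., 225.]))]
```

View pics/w1.png

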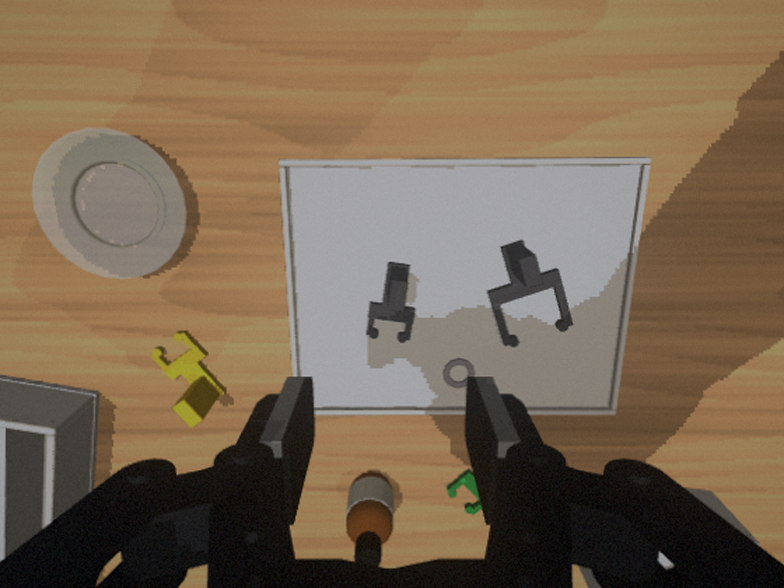

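The wrist view has the small clip at about (390,300) and the big clip to its right at (527,290). I'll take an enlarged crop to get the yaw and fin position.

Run:
```python
from h import *
np.set_printoptions(precision=4,suppress=True)
d=snap("wrist","w2.png",(250,180,310,250),8)
m=finder.silhouettes("wrist","clip")
for x in m:
    v,u=np.nonzero(x["pixels"]); print(x["p"],len(u),u.mean(),v.mean())
```

```text
0.92 1547 136.3464770523594 272.33807369101487
0.91 1000 280.329 215.331
0.58 338 333.37278106508876 350.9674556213018
```

View pics/w2.png

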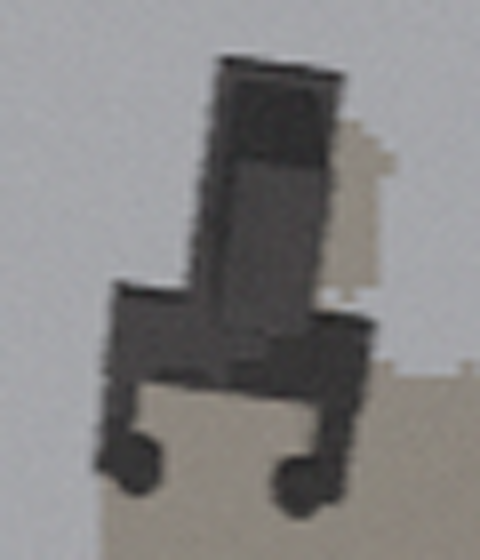

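```bash
cat > fit.py <<'E'
from h import *
from scipy.optimize import least_squares
np.set_printoptions(precision=4,suppress=True)
d=snap("wrist")
M=np.array([[2.8,9.4,5],[2.8,-9.4,5],[-8.2,0,5],[-45,5,41],[-45,-5,41],[-27,5,41],[-27,-5,41]])/1e3
# image right = +y
uv=np.array([[300,487],[137,463],[228,391],[327,168],[236,160],[310,335],[219,325]])/8+[249.9,179.9]
def P(p):
    c,s=np.cos(p[2]),np.sin(p[2]); return M@np.array([[c,-s,0],[s,c,0],[0,0,1]]).T+[p[0],p[1],.004]
r=least_squares(lambda p:(proj(d,P(p))-uv).ravel(),[.554,-.246,.1],loss="soft_l1")
print(r.x,(proj(d,P(r.x))-uv).round(1))
for q in ([-46,7,5],[-46,-7,5],[-8.2,14.5,5]): pass
p=r.x;c,s=np.cos(p[2]),np.sin(p[2]);print("fin",p[0]-.036*c,p[1]-.036*s)
E
python3 fit.py
```

```text
[ 0.5545 -0.2459 -0.1401] [[-0.1  0.4]
 [ 0.   0.7]
 [ 0.5 -0.2]
 [ 1.  -0.2]
 [-0.1 -0.9]
 [-0.2  0.3]
 [-1.2 -0.1]]
fin 0.5188635916998671 -0.2408304185130653
```

Run:
```python
from h import *
np.set_printoptions(precision=4,suppress=True)
o=[np.pi,0,np.pi-.14]
arm.movep([.5189,-.2408,.08],o)
arm.servo_line([.5189,-.2408,.0135],max_speed=.08)
print(monitor.read_state()["wrist_force"])
fingers.move_gripper(0.0)
s=monitor.read_state();print(s["width"],s["wrist_force"],s["position"])
arm.servo_line([.5189,-.2408,.13],max_speed=.1)
s=monitor.read_state();print(s["width"],s["wrist_force"],s["clock"])
# to drive, look from stand-off
q=solve_ik([.39,.125,.16],[np.pi,0,np.pi]);print(q)
arm.movep([.40,.127,.14],[np.pi,0,np.pi])
d=snap("wrist","w3.png",None,1.4)
for t in("clip","clip_fin","clip_mouth","clip_back","groove","drive","wheel"):
    f=finder.spot_in if t=="wheel" else finder.tip_of
    print(t,[(np.round(x["position"],4),round(x["p"],2),proj(d,x["position"])[0].round()) for x in f("wrist",t)])
s=monitor.read_state();print(s["width"],s["wrist_force"],s["moment"],s["clock"],s["position"])
```

```text
[-0.0742  0.0187 -0.4793]
0.008930648334905618 [-0.2613  1.1434  3.9945] [ 0.5192 -0.241   0.014 ]
0.00925187653564616 [-0.1841 -0.4852 -0.5265] 8.0333
[-0.0118 -0.5073 -0.5697  1.5083  0.     -0.0118]
clip [(array([0.4378, 0.1265, 0.1303]), 0.97, array([277., 348.]))]
clip_fin [(array([0.4032, 0.1272, 0.1576]), 0.69, array([279., 316.]))]
clip_mouth []
clip_back []
groove [(array([0.4903, 0.1217, 0.0686]), 0.56, array([270., 357.]))]
drive []
wheel [(array([0.5122, 0.1265, 0.0607]), 0.95, array([278., 377.]))]
0.009144156950904385 [-0.3105  0.1857 -0.4192] [-0.0499 -0.0529  0.0283] 9.875 [0.4001 0.1268 0.1399]
```

View pics/w3.png

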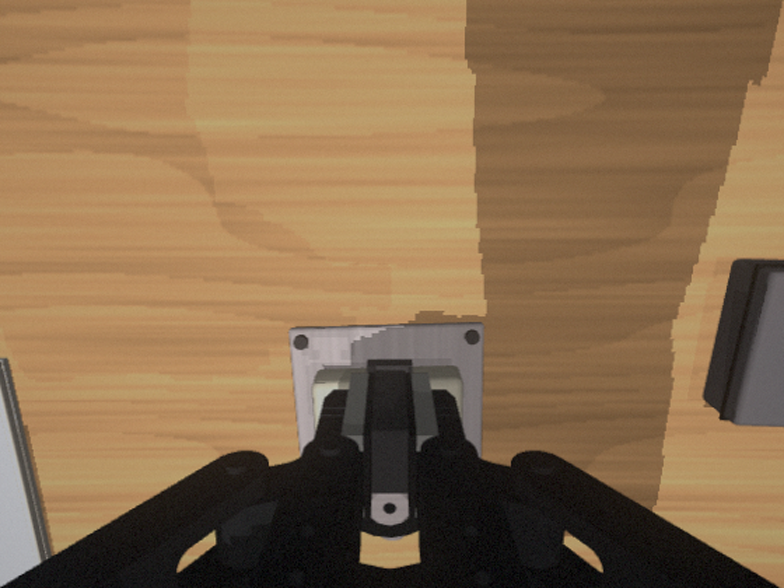

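The clip is held (width 9 mm). Its origin is 36 mm ahead of and 10 mm below the TCP, as expected. From here the gripper hides the spindle, so I'll back off for one clean look.

Run:
```python
from h import *
np.set_printoptions(precision=4,suppress=True)
arm.movep([.41,.06,.26],[np.pi,0,np.pi])
d=snap("wrist")
for t in("groove","drive","wheel"):
    f=finder.spot_in if t=="wheel" else finder.tip_of
    print(t,[(np.round(x["position"],4),round(x["p"],2),proj(d,x["position"])[0].round()) for x in f("wrist",t)])
c=proj(d,[.49,.128,.075])[0].astype(int);print(c)
a=[max(c[0]-50,0),max(c[1]-50,0)];print(a)
im=d["pixels"][a[1]:a[1]+100,a[0]:a[0]+100,::-1]
cv2.imwrite("pics/w4.png",cv2.resize(im,None,fx=6,fy=6,interpolation=cv2.INTER_CUBIC))
np.save("d4.npy",d,allow_pickle=True)
```

```text
groove [(array([0.4884, 0.1221, 0.0675]), 0.65, array([342., 265.]))]
drive [(array([0.4892, 0.128 , 0.002 ]), 0.59, array([338., 242.]))]
wheel [(array([0.4804, 0.1237, 0.0631]), 0.56, array([343., 256.]))]
[349 270]
[np.int64(299), np.int64(220)]
```

View pics/w4.png

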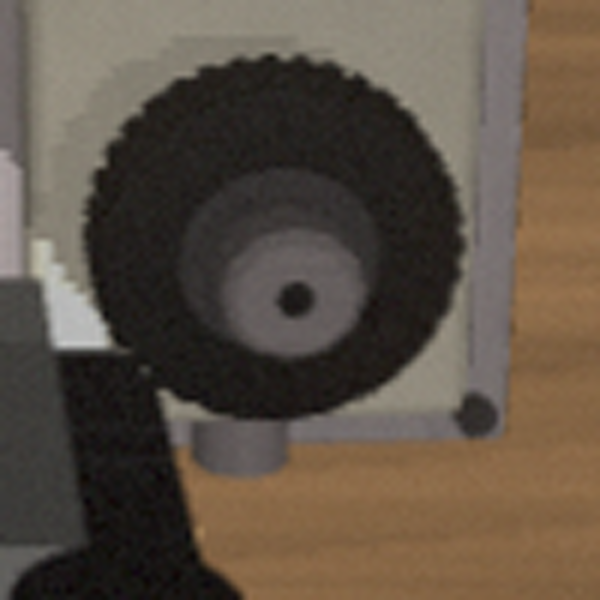

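The head top is at crop (294,293), i.e. full picture (348,269), clear of the gripper. I'll turn that into the axis position and go in, pressing in small force-guarded steps.

```bash
cat > go1.py <<'E'
from h import *
np.set_printoptions(precision=4,suppress=True)
d=np.load("d4.npy",allow_pickle=True).item()
A=atz(d,[[298.9+294/6,219.9+293/6]],.075)[0]
# wheel outline check, top at .060
W=atz(d,[[298.9+85/6,219.9+238/6],[298.9+465/6,219.9+238/6],[298.9+283/6,219.9+55/6],[298.9+270/6,219.9+418/6]],.06)
print(A,W,W.mean(0))
ax,ay=A[:2]
np.save("axis.npy",A)
arm.movep([ax-.024-.036,ay,.10],[np.pi,0,np.pi])
f0=np.mean([monitor.read_state()["wrist_force"] for _ in range(5)],0)
arm.servo_line([ax-.060,ay,.076],max_speed=.06)
for z in np.arange(.074,.0645,-.001):
    arm.servo_line([ax-.060,ay,z],max_speed=.02)
    s=monitor.read_state();f=s["wrist_force"]-f0
    print(round(z,4),s["position"],f,s["clock"])
    if f[2]>9 or np.hypot(f[0],f[1])>8: break
np.save("f0.npy",f0)
E
python3 go1.py
```

```text
[0.4886 0.1267 0.075 ] [[0.4857 0.0949 0.06  ]
 [0.4857 0.1572 0.06  ]
 [0.4539 0.1258 0.06  ]
 [0.5186 0.1269 0.06  ]] [0.486  0.1262 0.06  ]
0.074 [0.4286 0.1267 0.0741] [ 0.322  -0.2959 -0.6529] 12.2167
0.073 [0.4286 0.1267 0.073 ] [ 0.2821 -0.1231 -0.28  ] 12.4667
0.072 [0.4285 0.1267 0.0719] [ 1.1233 -1.1516 -0.648 ] 12.7167
0.071 [0.4285 0.1267 0.0709] [ 1.1231 -0.3875 -0.3203] 12.9667
0.07 [0.4286 0.1267 0.07  ] [ 0.5494 -0.5563 -0.9124] 13.2167
0.069 [0.4287 0.1267 0.0692] [ 0.4028 -0.1142  1.2971] 13.4667
0.068 [0.4287 0.1267 0.0681] [ 0.0551 -0.6239  2.3067] 13.7167
0.067 [0.4287 0.1267 0.0671] [ 0.4068 -1.0113  2.8264] 13.9667
0.066 [0.4286 0.1267 0.0661] [ 1.1184 -0.5439  4.4615] 14.2167
0.065 [0.4287 0.1267 0.0651] [0.8736 0.203  4.7561] 14.4667
```

Contact came at about 0.0695, as predicted. Next is the sideways push.

```bash
cat > go2.py <<'E'
from h import *
np.set_printoptions(precision=2,suppress=True)
ax,ay,_=np.load("axis.npy");f0=np.load("f0.npy")
def st():
    s=monitor.read_state();return s,s["wrist_force"]-f0
Z=.0647
arm.servo_line([ax-.060,ay,Z],max_speed=.02)
arm.servo_line([ax-.036-.018,ay,Z],max_speed=.03)
pk=0;low=False
for b in np.arange(-.017,.012,.001):
    arm.servo_line([ax-.036+b,ay,Z],max_speed=.02)
    s,f=st();F=-f[0]
    print(round(b*1e3,1),round((s["position"][0]-ax+.036)*1e3,2),f,s["moment"],round(s["width"]*1e3,2),round(s["clock"],2))
    if F>18.5 or f[2]>14 or abs(f[1])>8: print("guard");break
    if pk>6 and F<pk-4: print("snap?");break
    pk=max(pk,F)
E
python3 go2.py
```

```text
-17.0 -17.72 [-2.42 -1.13  5.5 ] [ 0.02  0.57 -0.02] 9.06 15.32
-16.0 -16.75 [-2.81  0.17  5.  ] [0.02 0.56 0.02] 8.86 15.57
-15.0 -15.74 [-2.48 -0.37  5.44] [ 0.02  0.51 -0.08] 9.03 15.82
-14.0 -14.71 [-3.06 -0.33  5.79] [0.   0.56 0.04] 8.91 16.07
-13.0 -13.72 [-3.29 -0.53  5.42] [ 0.04  0.52 -0.02] 8.78 16.32
-12.0 -12.71 [-2.68 -0.38  6.02] [-0.04  0.54  0.02] 9.09 16.57
-11.0 -11.71 [-3.02 -0.4   5.49] [0.04 0.57 0.01] 9.07 16.82
-10.0 -10.71 [-3.58 -0.6   5.83] [ 0.02  0.65 -0.  ] 9.15 17.07
-9.0 -9.71 [-3.12  0.1   6.14] [0.02 0.57 0.01] 8.78 17.32
-8.0 -8.72 [-2.72 -0.47  5.49] [0.05 0.63 0.03] 9.24 17.57
-7.0 -7.71 [-2.22  0.52  6.16] [ 0.05  0.64 -0.02] 8.97 17.82
-6.0 -6.68 [-3.28 -0.89  5.84] [ 0.06  0.56 -0.02] 8.96 18.07
-5.0 -5.77 [-3.2  -0.33  5.52] [ 0.06  0.65 -0.02] 9.01 18.32
-4.0 -4.96 [-4.21 -0.33  7.57] [-0.01  0.86 -0.01] 9.35 18.57
-3.0 -4.09 [-5.81  0.04  7.77] [ 0.01  1.1  -0.08] 9.42 18.82
-2.0 -3.23 [-6.55 -0.84  8.55] [-0.08  1.31 -0.05] 9.24 19.07
-1.0 -2.48 [-7.87 -1.19  9.74] [-0.02  1.47 -0.03] 9.44 19.32
0.0 -1.65 [-8.73 -1.05 10.3 ] [-0.06  1.77 -0.04] 9.09 19.57
1.0 -0.84 [-8.75 -1.35 10.84] [-0.05  2.   -0.03] 8.95 19.82
2.0 -0.07 [-9.97 -0.79 12.63] [-0.08  2.19 -0.02] 9.36 20.07
3.0 0.74 [-11.04  -0.9   14.33] [-0.04  2.48 -0.11] 8.99 20.32
guard
```

Fz is climbing because the side push pitches the clip's nose down onto the bottomed wheel. I'll raise the tool a little at constant x to relieve that, then carry on.

```bash
cat > go3.py <<'E'
from h import *
np.set_printoptions(precision=2,suppress=True)
ax,ay,_=np.load("axis.npy");f0=np.load("f0.npy")
def st(t):
    s=monitor.read_state();f=s["wrist_force"]-f0
    print(t,((s["position"]-[ax-.036,ay,0])*1e3),f,s["moment"][1].round(2),round(s["width"]*1e3,2),round(s["clock"],2));return s,f
b=.003
Z=.0647
while Z<.0672:
    Z+=.0005
    arm.servo_line([ax-.036+b,ay,Z],max_speed=.01)
    s,f=st("z")
    if f[2]<7: break
pk=0
while b<.0165:
    b+=.001
    arm.servo_line([ax-.036+b,ay,Z],max_speed=.02)
    s,f=st(round(b*1e3,1));F=-f[0]
    if f[2]>10 and Z<.0672: Z+=.0005
    if F>18.5 or f[2]>15 or abs(f[1])>8: print("guard");break
    if F<pk-4: print("snap?");break
    pk=max(pk,F)
print(Z,b)
E
python3 go3.py
```

```text
z [ 0.46  0.08 64.6 ] [-11.04  -1.62  10.44] 2.29 9.14 20.57
z [ 0.19  0.05 64.7 ] [-10.5   -1.31   7.87] 2.26 9.07 20.82
z [ 0.14  0.08 65.04] [-10.19  -0.15   7.06] 2.17 9.22 21.07
z [ 0.07  0.05 65.27] [-8.63  0.12  3.63] 1.96 8.97 21.32
4.0 [ 0.87  0.06 65.24] [-10.14  -0.83   4.86] 2.22 8.77 21.57
5.0 [ 1.63  0.08 65.2 ] [-11.69  -0.29   5.85] 2.5 8.61 21.82
6.0 [ 2.66  0.09 65.05] [-8.21 -0.96  3.39] 2.03 9.08 22.07
7.0 [ 3.94  0.04 64.89] [-7.85 -1.45  1.13] 1.72 9.21 22.32
8.0 [ 5.64  0.02 65.34] [-6.61 -1.78  1.82] 1.44 9.1 22.57
snap?
0.0667 0.008
```

```bash
cat > go4.py <<'E'
from h import *
exec(open("go3.py").read().split("b=.003")[0].split("import *",1)[1])
b=.008;Z=.0667
for i in range(7):
    b+=.001
    arm.servo_line([ax-.036+b,ay,Z],max_speed=.02)
    s,f=st(round(b*1e3,1));F=-f[0]
    if F>13 or f[2]>13 : print("stop");break
d=snap("scene","s5.png",(330,160,410,230),8)
for t in("groove","clip","clip_fin"): print(t,[(np.round(x["position"],4),round(x["p"],2)) for x in finder.tip_of("scene",t)])
E
python3 go4.py
```

```text
9.0 [ 6.4   0.06 65.31] [-8.32 -1.1   2.75] 1.67 9.03 22.82
10.0 [ 7.17  0.06 65.3 ] [-8.71 -1.23  4.22] 1.89 9.09 23.07
11.0 [ 7.96  0.05 65.3 ] [-10.01  -0.59   6.  ] 2.16 9.15 23.32
12.0 [ 8.77  0.07 65.31] [-10.3   -0.56   5.36] 2.43 9.28 23.57
13.0 [ 9.56  0.11 65.33] [-11.78  -1.37   7.73] 2.63 9.09 23.82
14.0 [10.29  0.12 65.27] [-13.73  -1.26   7.88] 2.91 9.09 24.07
stop
groove [(array([0.5 , 0.13, 0.07]), 0.58), (array([ 0.53, -0.21,  0.  ]), 0.18)]
clip [(array([ 0.69, -0.19,  0.  ]), 0.83), (array([0.5 , 0.13, 0.06]), 0.58), (array([ 0.57, -0.39,  0.  ]), 0.48)]
clip_fin [(array([0.46, 0.12, 0.08]), 0.49), (array([ 0.6 , -0.37,  0.02]), 0.48)]
```

View pics/s5.png

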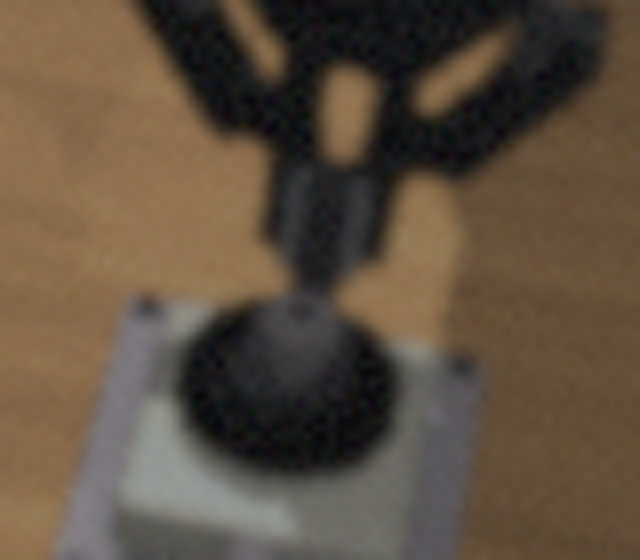

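The force dropped from 11.7 to 6.6 N, then rose again at about the mount stiffness of 1.6 N/mm. So the clip snapped over and its back is on the core. Next I unload x and z, then release.

```bash
cat > go5.py <<'E'
from h import *
exec(open("go3.py").read().split("b=.003")[0].split("import *",1)[1])
b=.014;Z=.0667
while b>-.003:
    b-=.001
    arm.servo_line([ax-.036+b,ay,Z],max_speed=.02)
    s,f=st(round(b*1e3,1))
    if f[0]>-1.2: break
while Z<.0695:
    Z+=.0005
    arm.servo_line([ax-.036+b,ay,Z],max_speed=.01)
    s,f=st("z")
    if f[2]<.3: break
print(b,Z)
E
python3 go5.py
```

```text
13.0 [ 9.45  0.11 65.27] [-12.64  -0.99   6.47] 2.71 9.34 24.52
12.0 [ 8.69  0.08 65.28] [-11.81  -0.94   5.85] 2.36 9.03 24.77
11.0 [ 7.89  0.06 65.24] [-8.69 -1.74  4.18] 2.18 9.17 25.02
10.0 [ 7.11  0.07 65.27] [-8.44 -0.95  3.76] 1.95 9.08 25.27
9.0 [ 6.36  0.05 65.3 ] [-6.46 -0.37  2.9 ] 1.64 8.58 25.52
8.0 [ 5.58  0.03 65.3 ] [-6.64 -1.22  1.77] 1.31 8.88 25.77
7.0 [ 4.82  0.01 65.31] [-4.5  -1.3   0.35] 1.18 9.34 26.02
6.0 [ 4.8   0.   66.02] [-4.67 -0.94  3.98] 1.09 8.95 26.27
5.0 [ 4.35  0.02 66.25] [-3.15 -0.69 -0.81] 1.07 8.96 26.52
4.0 [ 3.93 -0.01 66.66] [-3.56 -1.4   0.1 ] 0.98 9.32 26.77
3.0 [ 3.34  0.   67.02] [-1.76 -1.04  3.05] 0.68 8.99 27.02
2.0 [ 2.4   0.   66.99] [-1.08 -0.72  2.59] 0.28 9.26 27.27
z [ 2.27 -0.02 67.44] [-1.47 -1.19  3.58] 0.26 8.75 27.52
z [ 2.21 -0.01 67.89] [-0.75 -1.18  3.65] 0.23 9.02 27.77
z [ 1.98 -0.01 68.17] [-0.73 -1.58  1.51] 0.2 9.1 28.02
z [ 1.92 -0.01 68.59] [ 0.43 -1.79  0.38] 0.24 9.16 28.27
z [ 1.58  0.   68.67] [ 0.45 -0.79 -5.09] 0.15 9.09 28.52
0.0019999999999999966 0.0692
```

The TCP stops against the head at 68.6, so the clip's underside is at about 58.6, which is the home height. I'll release now.

```bash
cat > go6.py <<'E'
from h import *
exec(open("go3.py").read().split("b=.003")[0].split("import *",1)[1])
b=.0018
arm.servo_line([ax-.036+b,ay,.0686],max_speed=.01); st("pre")
fingers.move_gripper(.04); st("open")
arm.servo_line([ax-.036+b,ay,.14],max_speed=.08); st("up")
arm.movep([.41,.06,.26],[np.pi,0,np.pi]); s,f=st("far")
d=snap("wrist"); np.save("d7.npy",d,allow_pickle=True)
for t in("clip","clip_fin","groove"): print(t,[(np.round(x["position"]*1e3,1),round(x["p"],2)) for x in finder.tip_of("wrist",t)])
im=d["pixels"][190:310,290:410,::-1]
cv2.imwrite("pics/w7.png",cv2.resize(im,None,fx=5,fy=5,interpolation=cv2.INTER_CUBIC))
E
sed -i 's/x\["position"\]\*1e3/np.array(x["position"])*1e3/' go6.py; python3 go6.py
```

```text
pre [ 1.81  0.01 68.64] [-0.41 -0.89 -1.17] 0.24 8.94 28.77
open [ 1.98  0.02 68.78] [ 0.67  0.27 -0.25] 0.04 39.88 29.17
up [  1.48  -0.01 139.4 ] [-0.33  0.85  0.11] -0.03 40.26 30.21
far [-42.39 -66.83 259.6 ] [ 0.7  -0.48 -0.71] -0.05 40.08 30.84
clip [(array([490.4, 130. ,  61.4]), 0.74)]
clip_fin [(array([456.2, 128.7,  83. ]), 0.96)]
groove [(array([491.8, 124.2,  66. ]), 0.6)]
```

View pics/w7.png

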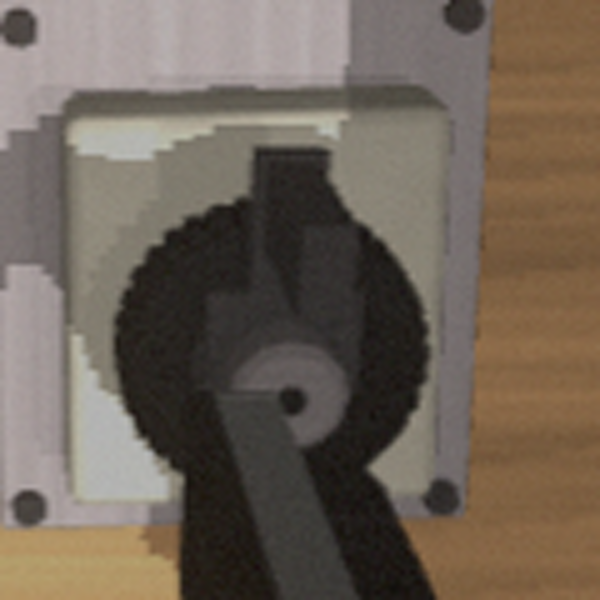

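The clip sits under the head with its fin upright. A last numeric check: neck end (x = -46 mm) against the head centre, both from this picture.

Run:
```python
from h import *
np.set_printoptions(precision=4,suppress=True)
d=np.load("d7.npy",allow_pickle=True).item()
g=lambda u,v,z:atz(d,[[289.9+u/5,189.9+v/5]],z)[0]
A=g(291,399,.075);print("axis",A)
for u in(255,330):
    P=g(u,148,.0635);print("neck end",P-A)
print("fin top back corners",g(303,226,.0995)-A,g(358,226,.0995)-A)
print(monitor.read_state()["clock"]);close_job()
```

```text
axis [0.4892 0.1269 0.075 ]
neck end [-0.0464 -0.0072 -0.0115]
neck end [-0.0464  0.007  -0.0115]
fin top back corners [-0.0439 -0.0046  0.0245] [-0.0439  0.0047  0.0245]
31.0417
the job is handed in; nothing more can be done
```

The smaller clip is locked onto the spindle, released, and the job was handed in at 31 s. No verdict was reported.

**What I did:** I took the clip by its fin, pressed the wheel down with it, and pushed it in from the robot's side.

**Forces while pushing:**
- The side force reached about 11.7 N before the snap, dropped to 6.6 N, then rose to 13.7 N against the back. That is under the 20 N limit.
- The downward force peaked at about 14.3 N when the clip's nose pitched onto the wheel. That is close to, but under, the 20 N wheel limit. I raised the tool to relieve it before going on.

**Last checks:**
- **Seating:** the neck end measured 46.4 mm behind the axis (46.0 nominal) and ±7 mm across it. The bore is therefore about 0.4 mm off the axis, against the 2 mm allowed.
- **Height and level:** before release the clip stopped against the head with its underside at about 58.6 mm, the home height. The fin's top corners measured 43.9 mm behind the axis (45.0 nominal), so the clip is level to about 0.03 rad.
- **Disagreement:** the networks' clip and groove positions differed by about 6 mm sideways. The groove reading looked off, so I relied on my own pixel measurements.
- **Not checked:** I did not look again at the other things on the bench. No path went near them, and I saw no unexpected forces.

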